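Load the painted panels in the tilting case and aim it at the lamp

ROBOT

A 7-joint arm with a two-finger parallel gripper is mounted at the origin on the work surface. World frame = base frame: x ahead of the robot, y to its left, z up, the work surface at z = 0. Lengths are in m, angles in rad, forces in N, time in s.
With the tool pointing down it reaches from about 0.35 to 0.9 m from the base axis. Payload 8.1 kg.
Tool frame: the origin (TCP) lies on the centre line of the jaws, within the pads' length; the fingertips stand 11 mm ahead of it and the grasp point (between the pads) lies 8 mm behind it; z points along the fingers, y is the line along which they close (so a half turn about z gives the same grasp; the last joint's range is limited). The gripper opens to 92 mm and grips with 3 to 60 N. Pads are 19 mm wide; open, the fingers measure 130 mm over their backs; the gripper's body (75 mm by 190 mm) begins 47 mm behind the grasp point.
Start: joints at [1.185, 0.434, 0.025, 1.573, -0.012, 1.134, -0.075], TCP at [0.174, -0.6, 0.238] pointing down, gripper open.
Joint ranges: [-2.62, 2.62], [-0.44, 2.09], [-1.27, 1.32], [0.08, 2.57], [-1.32, 4.46], [0.12, 2], [-2.74, 2.74]. Speed limits (rad/s): [2.22, 2.22, 3.01, 3.01, 3.14, 3.14, 3.14].

INTERFACE

Orientations are given as [roll, pitch, yaw] about the fixed x, y, z axes, in that order (R = Rz(yaw) Ry(pitch) Rx(roll)).
In Python, from workcell import ctrl, kinematics, status, snapshot, camera_params, nets gives the robot as it stands. Calls block until the motion is done:
- ctrl.goto(position, orientation): joint-space move of the TCP to a pose.
- ctrl.movel(position, orientation=None, max_speed=0.15): straight line of the TCP; orientation=None keeps the orientation; max_speed is the mean speed in m/s.
- ctrl.move_joints(angles): joint-space move.
- ctrl.set_gripper(opening, squeeze=None): finger opening in m; squeeze is the grip in N (None keeps the last); returns when the fingers have stopped.
- ctrl.hold(seconds).
- kinematics.ik(position, orientation): joint angles nearest the present ones, or None.
- status.read_state(): the state.
- snapshot(name): name is "scene" or "side" or "wrist"; returns (picture, depth): 420x560x3 uint8, red, green, blue; 420x560 float32, m along the optical axis (not along the pixel's ray), 0 where there is no reading.
- camera_params(name): a dict with "fx", "fy", "cx", "cy" (pixels), "R" (3x3) and "t" (3): a world point X has camera coordinates R X + t. Camera axes: x right, y down, z forward; pixel columns grow to the right and rows downward; lengths in m; the calibration is good to about 2 mm. The wrist camera is an equidistant fisheye: a pixel r from the principal point sees the ray r / f radians off the axis. A picture is of the moment at which its call begins: read the wrist's pose just before it. camera_params takes no time and is no camera call; for the wrist camera it gives the pose at the moment of the call.
A pose or a line that the arm cannot do raises ctrl.PlanningError and nothing moves.
- ctrl.sign_off(): hands the job in; it is judged then, once.
Trained networks look in the newest picture that a camera, given by its name, has taken for a name from the list of things; names that differ only in an ending like _2 or _b are one class to them, and where a whole thing is asked for, a point or a joint stands for the part that bears it (a point fixed in the world has none). Each returns a list of dicts, best first, with "conf" (0 to 1); they miss things now and then, are a little off and sometimes report something else, mostly with a low value. They report only what shows in the picture. A call takes as long as a camera call.
- nets.look_for(camera, target): "rect" ([centre column, centre row, width, height] in pixels, round what is visible of it).
- nets.silhouettes(camera, target): "region" (420x560 bool, what is visible of it) and "rect" ([centre column, centre row, width, height] in pixels, round what is visible of it).
The state is a dict: "time": time; "joint_pos": joint angles; "qd": joint speeds; "tau": joint torques, N m; "eef_pos": TCP position; "ee_rot": TCP orientation; "contact_force": force on the tool from outside, world axes, zero at the start; "torque": the same for the moment, N m; "grip_width": finger opening in m; "gripper_force": force on a finger pad.
Only numpy, scipy, OpenCV 4.12 (cv2) and the standard library are available. Lean on these libraries where they do the work, as an engineer would, in place of code of your own. Each camera call takes 0.05 s, during which the arm holds its last target. There are 200 camera calls.

TASK

Stand the wooden panel case upright by its red handle, then slide every painted panel on the table fully down into a pocket of its own, painted face to the case's front. When all are in, lean the case back 20 degrees and turn it so that its front squarely faces the dome lamp, wherever the lamp then lies, so the varnish dries evenly. Do not move the lamp yourself or shove the other things on the table about.

Things in the scene. Friction and masses are not known exactly. Their poses are not given: they have to be found in the camera images.
- swivel (a joint): swivel of the wooden panel case on its round stand, rad: 0 = the case's front in its middle position, roughly straight away from the robot, positive = the front turns counter-clockwise seen from above; range -1.6 to 1.6; stiff (friction about 0.8 N m) and stays where it is left
- tilt (a joint): tilt of the panel case about a level axis through point tilt_axis, rad: 0 = upright (pockets vertical), positive = leaning back, its top away from its front; range -0.15 to 0.8; stiff (friction about 0.15 N m) and stays where it is left
- tilt_axis (a point): point where the vertical swivel axis crosses the level tilt axis, 68 mm above the table; turns with the swivel, not the tilt: x out of the case's front (side with a brass strip; red diamond on the aluminium plate beneath), y along the tilt axis towards the red handle, z up
- case_floor (a point): centre of the pocket floor, 20 mm below the tilt axis when upright; turns with the case: x out of its front, y towards the red handle, z up. The wooden case is 39 (x) by 186 mm (y), rim 42 mm above this floor; four open-topped pockets, centres at y = +67.5, +22.5, -22.5, -67.5 mm, each 27 (x) by 39 mm (y) inside, 42 mm deep, walls 6 mm. Round steel foot 170 mm across
- handle (a point): grip point of the red round handle, a bar 14 mm thick that sticks out along the case's y from a dark bracket at the end of the case; this point is 140 mm along y from the swivel axis and 60 mm above the tilt axis when upright, with the bar free for 30 mm either way. Gripped from above across the bar it moves both tilt and swivel; the bar turns in the fingers as the case tilts
- panel_blue: small painted wooden panel standing on its end, 24 mm thick (x), 36 mm wide (y), 90 mm high (z), 60 to 130 g; x points out of its painted blue face (striped), the other sides are bare wood; origin at the centre of its underside. May be absent. All panels start with the painted face pointing roughly away from the robot
- panel_blue_face (a point): centre of the painted face of panel_blue
- panel_teal: small painted wooden panel standing on its end, 24 mm thick (x), 36 mm wide (y), 90 mm high (z), 60 to 130 g; x points out of its painted turquoise face (striped), the other sides are bare wood; origin at the centre of its underside. May be absent. All panels start with the painted face pointing roughly away from the robot
- panel_teal_face (a point): centre of the painted face of panel_teal
- panel_coral: small painted wooden panel standing on its end, 24 mm thick (x), 36 mm wide (y), 90 mm high (z), 60 to 130 g; x points out of its painted coral red face (striped), the other sides are bare wood; origin at the centre of its underside. May be absent. All panels start with the painted face pointing roughly away from the robot
- panel_coral_face (a point): centre of the painted face of panel_coral
- panel_ochre: small painted wooden panel standing on its end, 24 mm thick (x), 36 mm wide (y), 90 mm high (z), 60 to 130 g; x points out of its painted ochre yellow face (striped), the other sides are bare wood; origin at the centre of its underside. May be absent. All panels start with the painted face pointing roughly away from the robot
- panel_ochre_face (a point): centre of the painted face of panel_ochre
- lamp: loose battery dome lamp lying on the table, a glowing cream dome on a dark round foot, 110 mm across, 52 mm high, 0.6 kg; origin at the centre of its underside
- paint_tube: blue paint tube lying, 108 x 32 x 18 mm, a bystander; origin under it
- tape: black tape roll, 90 mm across, 24 mm high, a bystander
- cup: blue cup, 80 mm across, 100 mm high, a bystander
- jar: jar, 60 mm across, 80 mm high, a bystander
- sponge: yellow sponge, 90 x 60 x 30 mm, a bystander
- brush: paint brush lying, a bystander
- lid_tin: copper tin lid, 80 mm across, 10 mm high, a bystander

How it is judged:
By the outcome, as a careful person would: the job done as asked, in the order asked, and still so for the second after the job is handed in, with the robot touching nothing.
Of panel_blue, panel_teal, panel_coral, panel_ochre only 3 to 4 are there at a start; the rules pass over those that are not, and their reading is None.
At some moment in a run one of lamp may be knocked a few centimetres aside while the robot is not near it.
It also fails if it takes over 210 s, if anything falls off the work surface, if the arm or the gripper's body presses on something with over 40 N, if the wrist force passes 120 N, or if a joint passes its speed limit or range.

## Working session

There is one attempt and no reset: what is moved stays moved. The work goes in short steps, each a Python script; the robot and the scene stay as the last script left them, time stands still between calls to the robot, and variables do not carry over. Pictures are saved under pics/ and viewed, at most 14 in all, crops included, and the job is handed in when it is done.

```bash
ls; mkdir -p pics
python3 - <<'E'
from workcell import *
import cv2,numpy as np
ims=[]
for c in("scene","side"):
    p,d=snapshot(c); cv2.imwrite(f"pics/{c}0.png",cv2.cvtColor(p,cv2.COLOR_RGB2BGR)); np.savez(f"/tmp/{c}0.npz",p=p,d=d,**camera_params(c))
    q=camera_params(c);print(c,q)
    for t in["panel_blue","panel_teal","panel_coral","panel_ochre","lamp","handle","case_floor","tape","cup","jar","sponge","brush","lid_tin","paint_tube"]:
        r=nets.look_for(c,t); print(t,[(round(x["conf"],2),np.round(x["rect"]).astype(int).tolist()) for x in r[:2]])
print(status.read_state()["time"])
E
```

```text
pics
workcell.py
scene {'fx': 422.73818038720833, 'fy': 422.73818038720833, 'cx': 279.83321166499456, 'cy': 205.1180745431875, 'R': array([[ 0.6145669 ,  0.78881043, -0.00925337],
       [ 0.64448745, -0.50881919, -0.57073545],
       [-0.45491037,  0.34479143, -0.82108186]]), 't': array([-0.35095183, -0.27920976,  1.46892915])}
panel_blue [(0.73, [175, 243, 22, 24])]
panel_teal [(0.57, [231, 339, 41, 49]), (0.55, [329, 156, 10, 30])]
panel_coral [(0.57, [368, 164, 17, 27]), (0.41, [111, 300, 40, 40])]
panel_ochre [(0.72, [117, 355, 45, 44]), (0.64, [179, 285, 24, 28])]
lamp [(0.58, [232, 338, 40, 49])]
handle [(0.83, [296, 212, 88, 67])]
case_floor [(0.82, [297, 211, 88, 64])]
tape [(0.96, [112, 301, 42, 39]), (0.38, [300, 129, 45, 36])]
cup [(0.65, [116, 356, 44, 43])]
jar [(0.66, [406, 150, 19, 27])]
sponge [(0.97, [378, 126, 33, 21]), (0.31, [174, 243, 25, 26])]
brush [(0.88, [302, 128, 44, 34])]
lid_tin [(0.98, [323, 304, 25, 30]), (0.75, [299, 212, 90, 65])]
paint_tube [(0.87, [231, 211, 25, 27])]
side {'fx': 380.29376241305033, 'fy': 380.29376241305033, 'cx': 276.4156360430337
[... 167 characters left out ...]
8257187]]), 't': array([0.50538603, 0.19692291, 1.00268897])}
panel_blue []
panel_teal [(0.62, [266, 290, 14, 39])]
panel_coral [(0.71, [219, 296, 19, 42]), (0.46, [347, 182, 18, 15])]
panel_ochre []
lamp [(0.89, [268, 188, 30, 18])]
handle [(0.88, [263, 220, 59, 40])]
case_floor [(0.69, [348, 184, 20, 16]), (0.65, [261, 218, 56, 37])]
tape [(0.71, [263, 222, 66, 36]), (0.7, [347, 183, 18, 16])]
cup [(0.75, [316, 163, 22, 31]), (0.73, [260, 217, 61, 40])]
jar [(0.79, [161, 328, 26, 40])]
sponge [(0.72, [217, 373, 57, 55])]
brush [(0.78, [326, 331, 24, 68]), (0.74, [266, 290, 13, 40])]
lid_tin [(0.57, [218, 213, 22, 11]), (0.55, [263, 220, 62, 37])]
paint_tube [(0.81, [327, 234, 33, 14])]
1.5
```

Run:
```python
import cv2
for c in("scene","side"):
    p=cv2.imread(f"pics/{c}0.png"); cv2.imwrite(f"pics/{c}0b.png",cv2.resize(p,(800,600),interpolation=cv2.INTER_CUBIC))
```

```text
(no output)
```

View pics/scene0b.png

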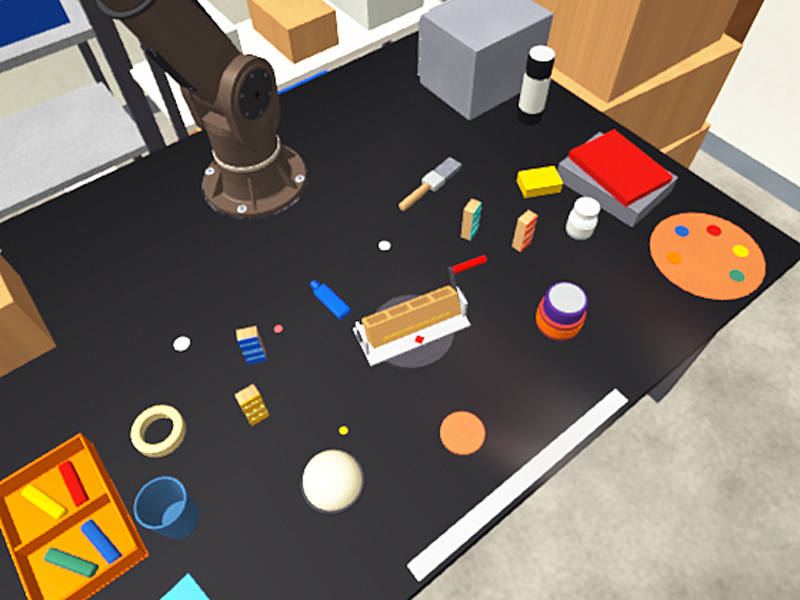

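View pics/side0b.png

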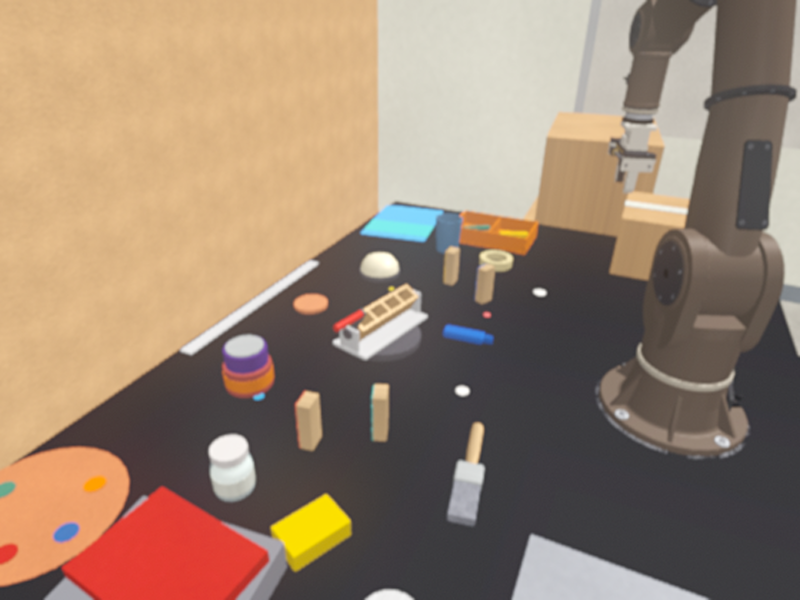

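The scene view (800 px) shows four panels: blue (251,344), ochre (251,404), teal (471,219) and coral (525,231). It also shows the lamp (332,481), the case (412,318), the red handle (470,264) and the tube (330,299). In the side view the case leans with its pockets visible. Next I'll localise these from the depth data of both views.

```bash
cat > h.py <<'E'
from workcell import *
import cv2,numpy as np
def cloud(c,save=None):
    q=camera_params(c); p,d=snapshot(c)
    if save: cv2.imwrite(save,cv2.cvtColor(p,cv2.COLOR_RGB2BGR))
    v,u=np.mgrid[:420,:560].astype(float)
    X=np.stack([(u-q["cx"])/q["fx"]*d,(v-q["cy"])/q["fy"]*d,d],-1)
    if c=="wrist":
        a,b=(u-q["cx"])/q["fx"],(v-q["cy"])/q["fy"]; r=np.hypot(a,b)+1e-9; k=np.tan(np.minimum(r,1.2))/r
        X=np.stack([a*k*d,b*k*d,d],-1); d=d*(r<1.2)
    W=(X-q["t"])@q["R"]; W[d<=0]=np.nan
    return W,p
E
python3 - <<'E'
from h import *
A={}
for c in("scene","side"): A[c]=cloud(c)
np.savez("/tmp/c0.npz",**{k+s:v[i] for k,v in A.items() for i,s in enumerate("wp")})
W=A["scene"][0]
S=800/560
for n,(u,v) in dict(blue=(251,344),ochre=(251,404),teal=(471,219),coral=(525,231),lamp=(332,481),handle=(470,264),diamond=(420,340),tube=(330,299)).items():
    s=W[int(v/S),int(u/S)]; print(n,np.round(s,3))
    if n in("blue","ochre","teal","coral","lamp","tube"):
        for c in A:
            w=A[c][0].reshape(-1,3); r=.07 if n in("lamp","tube") else .045
            P=w[(np.hypot(*(w-s)[:,:2].T)<r)&(w[:,2]>.008)&(w[:,2]<.12)]
            if len(P)<5: print(c,len(P));continue
            R=cv2.minAreaRect(P[:,:2].astype(np.float32)); print(" ",c,len(P),np.round(R[0],4),np.round(R[1],4),round(R[2],1),"ztop",np.round(np.percentile(P[:,2],[90,98]),3))
for c in A:
    w,p=A[c]; p=p.astype(int); m=(p[...,0]>150)&(p[...,1]<40)&(p[...,2]<50)
    P=w[m]; P=P[(np.abs(P[:,0]-W[184+0,329][0])<.25)&(P[:,2]<.2)&(P[:,2]>.06)]; print(c,"red",len(P),np.round(P.mean(0),4),np.round(P.min(0),3),np.round(P.max(0),3)); 
    e,V=np.linalg.eigh(np.cov(P.T)); print(np.round(V[:,2],3))
E
```

```text
blue [ 0.442 -0.251  0.072]
  scene 350 [ 0.4328 -0.2505] [0.0367 0.029 ] 66.3 ztop [0.09  0.092]
  side 279 [ 0.4297 -0.246 ] [0.0454 0.0285] 67.9 ztop [0.089 0.09 ]
ochre [ 0.55  -0.312  0.077]
  scene 352 [ 0.5398 -0.311 ] [0.0359 0.0271] 87.2 ztop [0.09  0.093]
  side 216 [ 0.5376 -0.3042] [0.0441 0.0278] 88.3 ztop [0.088 0.09 ]
teal [0.465 0.274 0.071]
  scene 268 [0.4522 0.2882] [0.0264 0.0431] 22.4 ztop [0.09  0.092]
  side 402 [0.4502 0.2934] [0.0241 0.0391] 21.0 ztop [0.09  0.091]
coral [0.56  0.343 0.071]
  scene 288 [0.5483 0.357 ] [0.0263 0.0416] 8.8 ztop [0.089 0.091]
  side 547 [0.5458 0.3612] [0.026  0.0404] 7.1 ztop [0.09  0.091]
lamp [ 0.74  -0.274  0.049]
  scene 1580 [ 0.7322 -0.2718] [0.1092 0.1038] 75.4 ztop [0.051 0.053]
  side 403 [ 0.7198 -0.2562] [0.1071 0.0823] 37.2 ztop [0.049 0.051]
handle [0.583 0.163 0.126]
diamond [0.615 0.015 0.033]
tube [ 0.416 -0.062  0.016]
  scene 314 [ 0.4103 -0.0636] [0.1115 0.0311] 3.4 ztop [0.019 0.021]
  side 227 [ 0.4083 -0.0571] [0.1068 0.0347] 6.0 ztop [0.018 0.019]
scene red 1939 [0.556  0.6245 0.0721] [0.45  0.127 0.06 ] [0.651 0.735 0.132]
[-0.074  0.992 -0.099]<stdin>:17: RuntimeWarning: Mean of empty slice.
  ret = um.true_divide(
Traceback (most recent call last):
ValueError: zero-size array to reduction operation minimum which has no identity
```

Run:
```python
from h import *
print(status.read_state()["ee_rot"])
for i,(x,y) in enumerate([(.5,-.0),(.46,-.28),(.47,.3)]):
    ctrl.goto([x,y,.42],[np.pi,0,np.pi/2 if 0 else -np.pi/2]) 
    q=camera_params("wrist"); print(np.round(-q["R"].T@q["t"]-np.array(status.read_state()["eef_pos"]),3), np.round(q["R"],2).tolist(), q["fx"],status.read_state()["time"])
    W,p=cloud("wrist",f"pics/w{i}.png"); np.savez(f"/tmp/w{i}.npz",W=W,p=p,**q)
a=np.hstack([cv2.imread(f"pics/w{i}.png") for i in range(2)]); 
cv2.imwrite("pics/w0b.png",cv2.resize(cv2.imread("pics/w0.png"),(800,600),interpolation=2))
print(status.read_state()["joint_pos"])
```

```text
[ 3.14149610e+00 -1.10747186e-05  2.82699715e-01]Traceback (most recent call last):
  File "<stdin>", line 4, in <module>
host.PlanningError: the arm cannot take that pose within its joint ranges
```

Run:
```python
from h import *
for x,y,z in[(.5,0,.42),(.5,0,.3),(.46,-.28,.4),(.43,-.25,.07),(.54,-.31,.07),(.45,.29,.07),(.55,.36,.07),(.57,.14,.12),(.57,0,.12)]:
    print((x,y,z),[int(k) for k in range(-180,180,15) if kinematics.ik([x,y,z],[np.pi,0,np.radians(k)]) is not None])
```

```text
(0.5, 0, 0.42) [-180, -165, -150, -135, -120, -105, -75, -60, -45, -30, -15, 0, 15, 30, 45, 60, 75, 90, 105, 120, 135, 150, 165]
(0.5, 0, 0.3) [-180, -165, -150, -135, -120, -105, -90, -75, -60, -45, -30, -15, 0, 15, 30, 45, 60, 75, 90, 105, 120, 135, 150, 165]
(0.46, -0.28, 0.4) [-180, -165, -150, -135, -120, -105, -90, -75, -60, -45, -30, -15, 0, 15, 30, 45, 60, 75, 90, 105, 120, 135, 150, 165]
(0.43, -0.25, 0.07) [-180, -165, -150, -135, -120, -105, -90, -75, -60, -45, -30, -15, 0, 15, 30, 45, 60, 75, 90, 105, 120, 135, 150, 165]
(0.54, -0.31, 0.07) [-180, -165, -150, -135, -120, -105, -90, -75, -60, -45, -30, -15, 0, 15, 30, 45, 60, 75, 90, 105, 120, 135, 150, 165]
(0.45, 0.29, 0.07) [-180, -165, -150, -135, -120, -105, -90, -75, -60, -45, -30, -15, 0, 15, 30, 45, 60, 75, 90, 105, 120, 135, 150, 165]
(0.55, 0.36, 0.07) [-180, -165, -150, -135, -120, -105, -90, -75, -60, -45, -30, -15, 0, 15, 30, 45, 60, 75, 90, 105, 120, 135, 150, 165]
(0.57, 0.14, 0.12) [-180, -165, -150, -135, -120, -105, -90, -75, -60, -45, -30, -15, 0, 15, 30, 45, 60, 75, 90, 105, 120, 135, 150, 165]
(0.57, 0, 0.12) [-180, -165, -150, -135, -120, -105, -90, -75, -60, -45, -30, -15, 0, 15, 30, 45, 60, 75, 90, 105, 120, 135, 150, 165]
```

Run:
```python
from h import *
for i,(x,y) in enumerate([(.44,-.28),(.5,0),(.47,.28)]):
    ctrl.goto([x,y,.36],[np.pi,0,np.pi/2]) 
    q=camera_params("wrist"); print(np.round(-q["R"].T@q["t"]-np.array(status.read_state()["eef_pos"]),3), np.round(q["R"],2).tolist(), q["fx"],status.read_state()["time"])
    W,p=cloud("wrist",f"pics/w{i}.png"); np.savez(f"/tmp/w{i}.npz",W=W,p=p,**q)
    for s in["blue","ochre","teal","coral","lamp"]:
        s0=dict(blue=(.4328,-.2505),ochre=(.54,-.311),teal=(.452,.288),coral=(.548,.357),lamp=(.732,-.272))[s]
        w=W.reshape(-1,3); r=.07 if s=="lamp" else .045
        P=w[(np.hypot(*(w[:,:2]-s0).T)<r)&(w[:,2]>(.08 if s!="lamp" else .01))&(w[:,2]<.12)]
        if len(P)>50: R=cv2.minAreaRect(P[:,:2].astype(np.float32));print(" ",s,len(P),np.round(R[0],4),np.round(R[1],4),round(R[2],1),"ztop",np.round(np.median(P[:,2]),4),np.median(P[:,:2],0).round(4))
cv2.imwrite("pics/w1b.png",cv2.resize(cv2.imread("pics/w1.png"),(800,600),interpolation=2))
print(status.read_state()["joint_pos"])
```

```text
[0.    0.074 0.148] [[1.0, -0.0, -0.0], [-0.0, -0.96, 0.28], [-0.0, -0.28, -0.96]] 325.19226210127806 3.1917
  blue 533 [ 0.4302 -0.2478] [0.036  0.0246] 66.1 ztop 0.0909 [ 0.4307 -0.2478]
  ochre 525 [ 0.538  -0.3089] [0.0371 0.0245] 86.0 ztop 0.0909 [ 0.5368 -0.3078]
  lamp 2854 [ 0.7236 -0.2669] [0.1069 0.1026] 44.3 ztop 0.0429 [ 0.7093 -0.2648]
[-0.     0.074  0.148] [[1.0, -0.0, -0.0], [-0.0, -0.96, 0.28], [-0.0, -0.28, -0.96]] 325.19226210127806 4.35
  blue 333 [ 0.4299 -0.2477] [0.0374 0.0254] 69.7 ztop 0.091 [ 0.4306 -0.2441]
  lamp 232 [ 0.6863 -0.2821] [0.0241 0.0577] 29.0 ztop 0.029 [ 0.6826 -0.2783]
[-0.     0.074  0.148] [[1.0, -0.0, 0.0], [-0.0, -0.96, 0.28], [-0.0, -0.28, -0.96]] 325.19226210127806 5.4917
  teal 529 [0.4509 0.2909] [0.0243 0.0359] 21.4 ztop 0.0909 [0.4512 0.2919]
  coral 539 [0.5464 0.3601] [0.0251 0.0366] 9.0 ztop 0.0908 [0.5459 0.36  ]
  lamp 228 [ 0.7198 -0.2579] [0.0519 0.0886] 9.3 ztop 0.0274 [ 0.7191 -0.2251]
[-0.06790404  0.32398624 -0.76039421  1.51971141  0.2259792   1.38849046
 -0.84671629]
```

View pics/w1b.png

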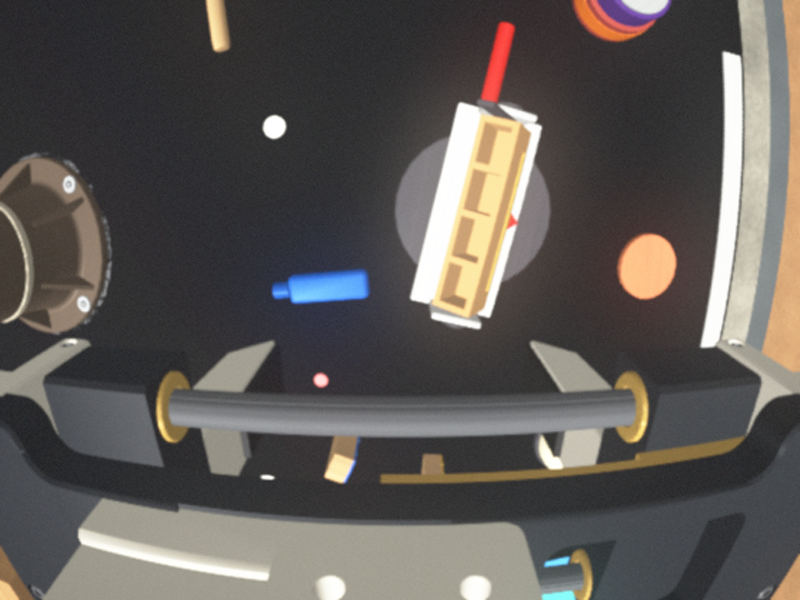

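Wrist view: case centre at about (480,210), red bar from (490,100) to (507,25), the steel foot's disc around (472,207). Now computing the case pose from this cloud.

```bash
cat >> h.py <<'E'
def case_from(W,p,verbose=True):
    """swivel angle, tilt, axis xy from red bar and foot disc"""
    p=p.astype(int); w=W
    near=np.abs(w[...,2]-.1)<.06
    m=(p[...,0]>130)&(p[...,1]<60)&(p[...,2]<60)&near&(w[...,0]>.4)&(w[...,0]<.8)&(np.abs(w[...,1])<.3)
    P=w[m]; d=cv2.fitLine(P[:,:2].astype(np.float32),cv2.DIST_HUBER,0,.01,.01).ravel()
    dv=d[:2]*np.sign(np.dot(d[:2],P[:,:2].mean(0)-[.57,0]))
    s=(P[:,:2]-d[2:])@dv; 
    return P,d[2:],dv,s
E
python3 - <<'E'
from h import *
z=np.load("/tmp/w1.npz"); W,p=z["W"],z["p"]
P,c,dv,s=case_from(W,p)
print(len(P),c,dv,np.degrees(np.arctan2(-dv[0],dv[1])),np.percentile(s,[0,2,98,100]),"ztop",np.percentile(P[:,2],[5,50,90,97]))
w=W.reshape(-1,3); m=(w[:,2]>.004)&(w[:,2]<.03)&(np.hypot(w[:,0]-.57,w[:,1]-.02)<.13)
print(np.histogram(w[m][:,2],26,(.004,.03)))
D=w[m&(w[:,2]<.022)]; C=cv2.minEnclosingCircle(D[:,:2].astype(np.float32)); print(C,len(D))
# wood
q=p.astype(int); f=(q[...,0]>150)&(q[...,0]-q[...,2]>50)&(q[...,1]>90)&(np.hypot(W[...,0]-.57,W[...,1]-.02)<.13)&(W[...,2]>.04)
P=W[f]; R=cv2.minAreaRect(P[:,:2].astype(np.float32)); print("wood",R,np.percentile(P[:,2],[1,50,99]))
wf=(q.min(-1)>150)&(np.hypot(W[...,0]-.57,W[...,1]-.02)<.14); P=W[wf]; A=np.c_[P[:,:2],np.ones(len(P))]; k=np.linalg.lstsq(A,P[:,2],rcond=None)[0]; print("plate",len(P),k,np.percentile(P[:,2],[1,50,99]),cv2.minAreaRect(P[:,:2].astype(np.float32)))
E
```

```text
97 [0.58283895 0.16582707] [-0.0339477   0.99942362] 1.94543341656312 [-0.02097503 -0.01750164  0.03007164  0.03139898] ztop [0.12124298 0.12456716 0.12672674 0.12739427]
(array([   2,    0,    0,    2,    2,    0,    1,    1,    3,    2,    2,
         16,   59,  431, 1091, 1146,  330,   37,    0,    0,    2,    7,
         13,   14,   54,  433]), array([0.004, 0.005, 0.006, 0.007, 0.008, 0.009, 0.01 , 0.011, 0.012,
       0.013, 0.014, 0.015, 0.016, 0.017, 0.018, 0.019, 0.02 , 0.021,
       0.022, 0.023, 0.024, 0.025, 0.026, 0.027, 0.028, 0.029, 0.03 ]))
((0.5492002367973328, 0.019019735977053642), 0.11272955685853958) 3125
wood ((0.5313783288002014, 0.034655630588531494), (0.19993147253990173, 0.1528216302394867), 75.5187759399414) [0.04503439 0.08042206 0.43716352]
plate 11432 [-3.00980929  0.41725504  1.83838892] [0.01831329 0.09466326 0.46927089] ((0.5376600027084351, 0.02774357795715332), (0.25493550300598145, 0.18472112715244293), 76.69408416748047)
```

Run:
```python
from h import *
z=np.load("/tmp/w1.npz"); W,p=z["W"],z["p"].astype(int)
ok=(W[...,2]<.15)
q=p; near=ok&(np.hypot(W[...,0]-.57,W[...,1]-.02)<.25)
red=near&(q[...,0]-q[...,1]>80)&(q[...,0]-q[...,2]>80)&(q[...,1]<80)&(W[...,2]>.1)
def line(P):
    d=cv2.fitLine(P[:,:2].astype(np.float32),cv2.DIST_HUBER,0,.01,.01).ravel(); v=d[:2]*np.sign(d[1]); return d[2:],v,np.degrees(np.arctan2(-v[0],v[1]))
P=W[red]; c,v,a=line(P); s=(P[:,:2]-c)@v; print("red",len(P),c,v,a,np.percentile(s,[1,99]),P[:,2].max(), np.percentile(P[:,2],[50,95]))
foot=ok&(np.abs(W[...,2]-.019)<.003)&(np.hypot(W[...,0]-.57,W[...,1]-.02)<.12)
n,l,st,ce=cv2.connectedComponentsWithStats(foot.astype(np.uint8)); 
big=[i for i in range(1,n) if st[i,4]>100]; D=np.vstack([W[l==i] for i in big])[:,:2]; print([st[i].tolist() for i in big])
h=cv2.convexHull(D.astype(np.float32))[:,0]
from scipy.optimize import least_squares
r=least_squares(lambda x:np.hypot(h[:,0]-x[0],h[:,1]-x[1])-.085,[.57,.02],loss="soft_l1",f_scale=.001); print("foot",r.x,np.round(r.fun*1e3,1))
wood=near&(q[...,0]>140)&(q[...,0]-q[...,2]>50)&(q[...,1]>90)&(W[...,2]>.04)
n,l,st,ce=cv2.connectedComponentsWithStats(wood.astype(np.uint8)); i=1+np.argmax(st[1:,4]); P=W[l==i]; print("wood",st[i],cv2.minAreaRect(P[:,:2].astype(np.float32)),np.percentile(P[:,2],[1,50,90,99]))
pl=near&(q.min(-1)>150)&(W[...,2]>.02)&(np.hypot(W[...,0]-.57,W[...,1]-.02)<.14); P=W[pl]; 
print("plate",len(P),cv2.minAreaRect(P[:,:2].astype(np.float32)),np.percentile(P[:,2],[1,50,99]))
# back plate strip: points on the -x' side
a=np.radians(a); u=np.array([np.cos(a),np.sin(a)]); x=(P[:,:2]-r.x)@u; 
for lo in np.arange(-.08,.08,.01):
    m=(x>lo)&(x<lo+.01); 
    if m.sum()>10: print(round(lo,2),m.sum(),np.round(np.median(P[m,2]),4))
```

```text
red 544 [0.57957184 0.1648229 ] [0.22787176 0.97369117] -13.171806 [-0.03595294  0.03117632] 0.13012176149654314 [0.12677118 0.12889379]
[[277, 95, 38, 90, 1747], [351, 113, 35, 84, 1339]]
foot [0.57706106 0.02532938] [-0.6 -1.8 -2.  -1.8 -1.7 -1.6 -2.3 -1.9 -0.7 -0.6 -0.8 -0.8 -0.6 -1.1
 -1.3 -1.3 -1.3 -1.  -0.8 -1.  -1.  -0.9 -0.4 -0.6  0.1 -0.2 -0.5 -1.
 -1.3 -2.2 -1.4 -1.1 -1.  -1.  -0.5 -0.7 -0.7 -0.4 -0.9 -1.2 -1.4 -1.3
 -0.7]
wood [ 302   80   70  143 5047] ((0.577731728553772, 0.02197542041540146), (0.19764256477355957, 0.05682993307709694), 76.60800170898438) [0.04485066 0.07645442 0.0954744  0.0979895 ]
plate 6025 ((0.5779410600662231, 0.02299259603023529), (0.2180938422679901, 0.09468798339366913), 76.396484375) [0.02799437 0.03264518 0.09766334]
-0.05 539 0.0307
-0.04 951 0.031
-0.03 1460 0.032
-0.02 233 0.0841
-0.01 374 0.0812
-0.0 1395 0.0521
0.01 133 0.0797
0.02 164 0.0658
0.03 382 0.0311
0.04 394 0.0308
```

```bash
cat >> h.py <<'E'
pi=np.pi
def handle_pose(ax,sw,th):
    u=np.array([np.cos(sw),np.sin(sw)]); v=np.array([-u[1],u[0]])
    xy=np.array(ax)-.06*np.sin(th)*u+.14*v
    return [*xy,.068+.06*np.cos(th)-.008],[pi,0,sw+pi/2]
def st(): 
    s=status.read_state(); return "t=%.1f pos=%s F=%s w=%.4f gf=%.1f"%(s["time"],np.round(s["eef_pos"],4),np.round(s["contact_force"],1),s["grip_width"],np.max(s["gripper_force"]))
E
python3 - <<'E'
from h import *
ax=[.577,.0245]; sw=np.radians(-13.3); th=.51
P,o=handle_pose(ax,sw,th)
ctrl.set_gripper(.05)
ctrl.goto([P[0],P[1],.22],o); ctrl.movel(P,max_speed=.12); print(st())
ctrl.set_gripper(.0,15); print(st())
for t in np.linspace(th,0,7)[1:]:
    ctrl.movel(*handle_pose(ax,sw,t),max_speed=.08)
print(st()); ctrl.hold(.2); print(st())
ctrl.set_gripper(.05); P=status.read_state()["eef_pos"]
ctrl.movel([P[0],P[1],.24],max_speed=.2)
ctrl.goto([.5,-.0,.34],[pi,0,pi/2]); W,p=cloud("wrist","pics/w3.png"); np.savez("/tmp/w3.npz",W=W,p=p)
cv2.imwrite("pics/w3b.png",cv2.resize(cv2.imread("pics/w3.png"),(800,600),interpolation=2)); print(st())
E
```

```text
t=8.3 pos=[0.5812 0.1679 0.1132] F=[-0.6 -0.1 -0. ] w=0.0498 gf=0.0
t=9.0 pos=[0.5809 0.1675 0.1123] F=[ 1.5 -0.5 -0.8] w=0.0138 gf=15.0
t=10.5 pos=[0.6096 0.1607 0.1201] F=[-1.7  0.4  4.1] w=0.0135 gf=15.0
t=10.7 pos=[0.6096 0.1607 0.1201] F=[-0.5  1.4  2.7] w=0.0140 gf=15.0
t=13.1 pos=[0.5002 0.0008 0.3389] F=[0.2 0.  0.3] w=0.0503 gf=0.0
```

View pics/w3b.png

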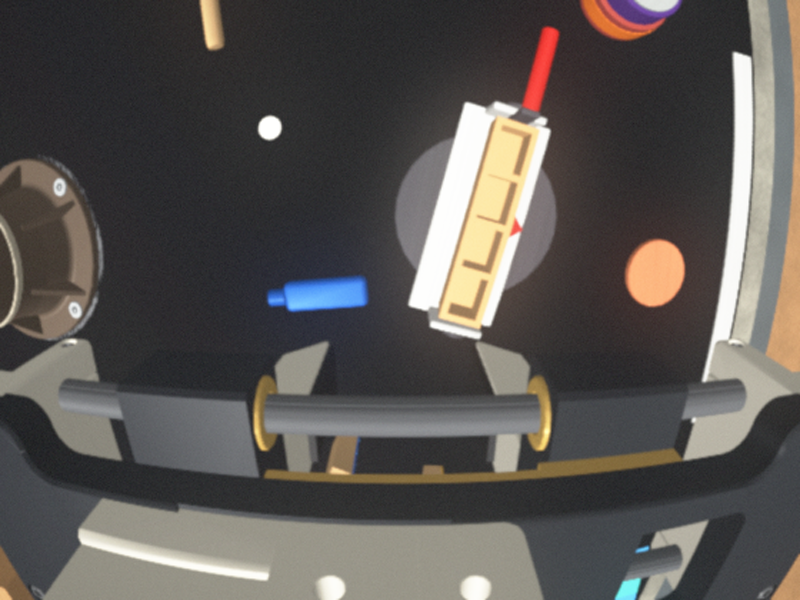

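The case now stands upright, with four pockets along (465,300) to (515,150) and the bar at about (540,70). Next I measure the rim exactly.

```bash
cat >> h.py <<'E'
def rim(W,p,verbose=1):
    q=p.astype(int); ok=(W[...,2]<.105)&(W[...,2]>.083)&(np.hypot(W[...,0]-.577,W[...,1]-.0245)<.12)&(q[...,0]>110)&(q[...,0]-q[...,2]>40)&(q[...,1]-q[...,2]>15)
    P=W[ok]; P=P[np.abs(P[:,2]-np.median(P[:,2]))<.006]
    k=np.linalg.lstsq(np.c_[P[:,:2]-P[:,:2].mean(0),np.ones(len(P))],P[:,2],rcond=None)[0]
    R=cv2.minAreaRect(P[:,:2].astype(np.float32))
    d=cv2.boxPoints(R); e=d[1]-d[0] if np.linalg.norm(d[1]-d[0])>.1 else d[2]-d[1]; e=e*np.sign(e[1]); sw=np.arctan2(-e[0],e[1])
    u=np.array([np.cos(sw),np.sin(sw)])
    if verbose: print("rim",len(P),np.round(R[0],4),np.round(R[1],4),"sw",np.degrees(sw).round(2),"z",k[2].round(4),"tilt deg",np.degrees(k[:2]@u).round(2), "roll",np.degrees(k[:2]@[-u[1],u[0]]).round(2))
    return np.array(R[0]),sw,P
E
python3 - <<'E'
from h import *
z=np.load("/tmp/w3.npz"); W,p=z["W"],z["p"]; c,sw,P=rim(W,p)
q=p.astype(int); red=(q[...,0]-q[...,1]>80)&(q[...,0]-q[...,2]>80)&(q[...,1]<80)&(W[...,2]>.1)&(W[...,2]<.15)&(np.hypot(W[...,0]-.6,W[...,1]-.16)<.08)
R=W[red]; d=cv2.fitLine(R[:,:2].astype(np.float32),cv2.DIST_HUBER,0,.01,.01).ravel(); print(len(R),d,np.degrees(np.arctan2(-d[0],d[1])))
u=np.array([np.cos(sw),np.sin(sw)]);v=np.array([-u[1],u[0]])
L=(P[:,:2]-c)@np.c_[u,v]
print(np.percentile(L,[1,99],axis=0), "handle rel",(d[2:]-c)@u,(d[2:]-c)@v)
H,_,_=np.histogram2d(L[:,1],L[:,0],bins=[np.arange(-.1,.1001,.004),np.arange(-.024,.0241,.004)]); print(H.astype(int).sum(1).tolist()); print(H.astype(int).sum(0).tolist())
E
```

```text
rim 2085 [0.5755 0.0251] [0.1869 0.0402] sw -14.98 z 0.0906 tilt deg 3.19 roll -0.02
698 [0.25759876 0.96625197 0.60642314 0.15501997] -14.927627
[[-0.01971346 -0.09247939]
 [ 0.01887714  0.09211569]] handle rel -0.0037166773197521152 0.1335247301502256
[0, 34, 88, 65, 29, 33, 33, 31, 32, 32, 26, 30, 31, 96, 79, 32, 29, 31, 32, 32, 33, 34, 34, 35, 90, 89, 35, 32, 33, 33, 36, 35, 35, 32, 36, 73, 94, 36, 32, 35, 34, 31, 34, 35, 35, 31, 73, 102, 23, 0]
[3, 450, 333, 87, 90, 89, 84, 87, 86, 439, 336, 1]
```

```bash
cat >> h.py <<'E'
def look_case(tag):
    ctrl.goto([.5,0,.34],[pi,0,pi/2]); ctrl.hold(.1); W,p=cloud("wrist",f"pics/{tag}.png"); np.savez(f"/tmp/{tag}.npz",W=W,p=p); return W,p
E
python3 - <<'E'
from h import *
ax=[.5767,.0248]; sw=np.radians(-15)
P,o=handle_pose(ax,sw,np.radians(3.3))
ctrl.goto([P[0],P[1],.2],o); ctrl.movel(P,max_speed=.12); print(st(),status.read_state()["ee_rot"][2],o[2])
ctrl.set_gripper(.0,15); print(st())
for t in(1.5,0): ctrl.movel(*handle_pose(ax,sw,np.radians(t)),max_speed=.05)
ctrl.hold(.3); print(st(),status.read_state()["ee_rot"][2],o[2],handle_pose(ax,sw,0)[0])
ctrl.set_gripper(.05); P=status.read_state()["eef_pos"]
ctrl.movel([P[0],P[1],.22],max_speed=.2)
rim(*look_case("w4"))
E
```

```text
t=14.9 pos=[0.6101 0.161  0.1208] F=[ 0.8  0.  -0.1] w=0.0503 gf=0.0 1.308732706465451 1.3089969389957472
t=15.6 pos=[0.6096 0.161  0.12  ] F=[-0.1  0.5  1.7] w=0.0135 gf=15.0
t=16.4 pos=[0.6124 0.1602 0.1199] F=[-6.1  0.6  3.2] w=0.0135 gf=15.0 1.3093437680309858 1.3089969389957472 [np.float64(0.6129346663143529), np.float64(0.16002961568046956), np.float64(0.12)]
rim 2141 [0.5765 0.0246] [0.187  0.0404] sw -15.1 z 0.0905 tilt deg 0.81 roll 0.0
```

```bash
cat >> h.py <<'E'
C=np.array([.5766,.0247]); SW=np.radians(-15.1)
U=np.array([np.cos(SW),np.sin(SW)]); V=np.array([-U[1],U[0]])
PAN=dict(blue=(.4302,-.2478,-23.9,-.0675),ochre=(.538,-.3089,-4,-.0225),teal=(.4509,.2909,21.4,.0225),coral=(.5464,.3601,9,.0675))
def pick(n):
    x,y,a,_=PAN[n]; o=[pi,0,np.radians(a)+pi/2]
    ctrl.set_gripper(.055); ctrl.goto([x,y,.2],o); ctrl.movel([x,y,.061],max_speed=.15); print(st())
    ctrl.set_gripper(0,25); print(st()); ctrl.movel([x,y,.24],max_speed=.2)
def over(n):
    P=C+PAN[n][3]*V; ctrl.goto([*P,.24],[pi,0,SW+pi/2]); ctrl.movel([*P,.165],max_speed=.15); ctrl.hold(.2)
def insert(n,dx=0,dy=0,z0=.163):
    P=C+(PAN[n][3]+dy)*V+dx*U; f0=np.array(status.read_state()["contact_force"]); z=z0
    while z>.110:
        z=max(z-(.003 if z>.145 else .006),.1095); ctrl.movel([*P,z],max_speed=.04)
        f=np.array(status.read_state()["contact_force"])-f0
        if f[2]>8 or abs(f[:2]).max()>15: print("contact z",round(z,4),f.round(1),"u,v",(f[:2]@U).round(1),(f[:2]@V).round(1)); return False
    print("down",f.round(1),"u,v",(f[:2]@U).round(1),(f[:2]@V).round(1)); return True
def release():
    ctrl.set_gripper(.045); P=status.read_state()["eef_pos"]; ctrl.movel([P[0],P[1],.25],max_speed=.2); print(st())
E
python3 - <<'E'
from h import *
pick("blue"); over("blue"); print(st())
if insert("blue"): release()
else: print(st())
E
```

```text
t=21.4 pos=[ 0.4309 -0.2478  0.0618] F=[ 0.1 -1.  -1. ] w=0.0549 gf=0.0
t=22.0 pos=[ 0.4303 -0.2479  0.0611] F=[-0.5 -0.6  2. ] w=0.0240 gf=25.0
t=24.9 pos=[ 0.5597 -0.0405  0.1661] F=[-0.1  1.4 -0.7] w=0.0242 gf=25.0
down [ 0.6 -0.7 -0.3] u,v 0.8 -0.5
t=29.6 pos=[ 0.5584 -0.0408  0.2489] F=[-0.3 -0.4 -0.8] w=0.0453 gf=0.0
```

Run:
```python
from h import *
pick("ochre"); over("ochre")
if insert("ochre"):
    release(); W,p=look_case("w5"); rim(W,p)
    w=W[(W[...,2]>.12)&(W[...,2]<.2)&(np.hypot(W[...,0]-.577,W[...,1]-.0245)<.12)]; L=(w[:,:2]-C)@np.c_[U,V]
    for y in(-.0675,-.0225):
        m=abs(L[:,1]-y)<.02; print(y,m.sum(),np.median(w[m,2]),np.median(L[m],0).round(4))
    print(st())
```

```text
t=32.2 pos=[ 0.5388 -0.3089  0.062 ] F=[ 1.  -0.5  0.2] w=0.0548 gf=0.0
t=32.8 pos=[ 0.538  -0.309   0.0612] F=[-0.7  0.5  3.1] w=0.0241 gf=24.9
down [-0.3  0.2 -1.2] u,v -0.3 0.1
t=40.6 pos=[0.5701 0.0026 0.2489] F=[-1.4 -0.6 -0.8] w=0.0451 gf=0.0
rim 1722 [0.5767 0.0252] [0.187  0.0402] sw -14.81 z 0.0906 tilt deg 0.66 roll -0.2
-0.0675 821 0.13885482580627462 [-0.0026 -0.0658]
-0.0225 810 0.13873737690712357 [-0.0027 -0.0216]
t=41.3 pos=[ 0.4999 -0.0006  0.3383] F=[-0.4  0.1  0.4] w=0.0453 gf=0.0
```

Both are seated with their tops at 0.139. On to the other two.

Run:
```python
from h import *
for n in("teal","coral"):
    pick(n); over(n)
    if not insert(n): break
    release()
else:
    W,p=look_case("w6"); rim(W,p)
    w=W[(W[...,2]>.12)&(W[...,2]<.2)&(np.hypot(W[...,0]-.577,W[...,1]-.0245)<.12)]; L=(w[:,:2]-C)@np.c_[U,V]
    for y in(-.0675,-.0225,.0225,.0675):
        m=abs(L[:,1]-y)<.02; print(y,m.sum(),np.median(w[m,2]),np.median(L[m],0).round(4))
    cv2.imwrite("pics/w6b.png",cv2.resize(cv2.imread("pics/w6.png"),(800,600),interpolation=2))
    S,p=cloud("scene","pics/s6.png"); cv2.imwrite("pics/s6b.png",cv2.resize(cv2.imread("pics/s6.png"),(800,600),interpolation=2))
print(st())
```

```text
t=44.0 pos=[0.4513 0.2913 0.0618] F=[-1.   0.5 -0.1] w=0.0554 gf=0.0
t=44.6 pos=[0.451  0.2909 0.0612] F=[ 0.1 -1.2  2.2] w=0.0241 gf=25.0
down [-0.2  0.6 -0.5] u,v -0.4 0.5
t=52.3 pos=[0.5819 0.046  0.2489] F=[-0.7 -0.5 -1.1] w=0.0448 gf=0.0
t=55.1 pos=[0.5469 0.3607 0.0621] F=[ 0.3 -0.6  0.9] w=0.0552 gf=0.0
t=55.7 pos=[0.5465 0.3601 0.0612] F=[ 0.6 -0.7  2.2] w=0.0241 gf=25.0
down [-0.2 -0.8  1. ] u,v 0.1 -0.8
t=63.4 pos=[0.5936 0.0894 0.2488] F=[-0.5  0.6  0.1] w=0.0447 gf=0.0
rim 1362 [0.5768 0.0253] [0.1873 0.0401] sw -15.03 z 0.0908 tilt deg 1.55 roll -0.09
-0.0675 815 0.138799709803964 [-0.0026 -0.0658]
-0.0225 805 0.13877077740483115 [-0.0027 -0.0219]
0.0225 816 0.13874342839431264 [-0.0025  0.0229]
0.0675 825 0.1387299765353234 [-0.0025  0.0668]
t=64.2 pos=[0.5002 0.0008 0.3389] F=[ 0.5 -0.4  0.6] w=0.0447 gf=0.0
```

View pics/s6b.png

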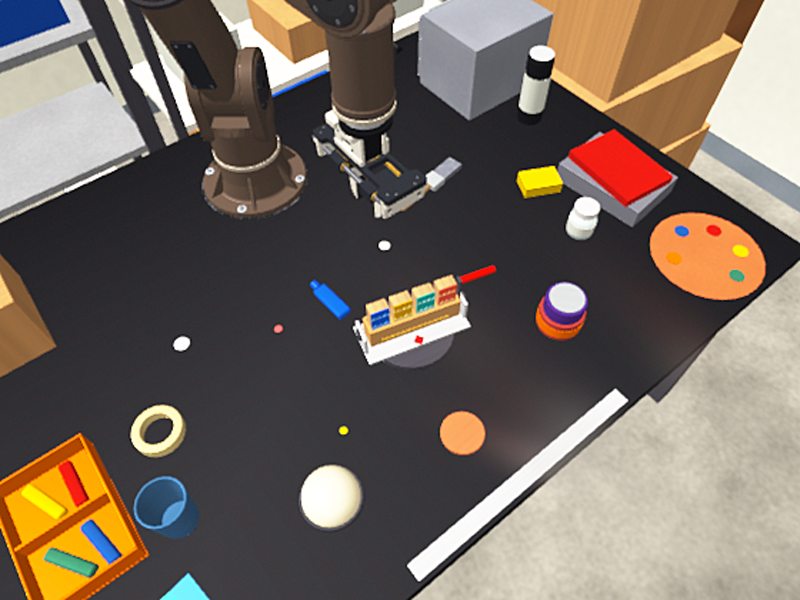

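Scene view: all four panels are in, with painted faces to the front (380–447, 290–318). The lamp has been knocked to about (331,497), so I measure it again from above.

```bash
cat >> h.py <<'E'
def lamp(W,p,s0):
    w=W.reshape(-1,3); P=w[(np.hypot(*(w[:,:2]-s0).T)<.085)&(w[:,2]>.03)&(w[:,2]<.07)]
    from scipy.optimize import least_squares
    f=lambda x:(np.hypot(P[:,0]-x[0],P[:,1]-x[1]))**2/x[2]**2+((P[:,2]-x[3])/x[4])**2-1
    r=least_squares(f,[*s0,.05,.01,.042],loss="soft_l1",f_scale=.05); 
    h=w[(np.hypot(*(w[:,:2]-r.x[:2]).T)<.075)&(w[:,2]>.008)&(w[:,2]<.07)]
    print("lamp",len(P),r.x.round(4),"circle",cv2.minEnclosingCircle(h[:,:2].astype(np.float32))); return r.x[:2]
E
python3 - <<'E'
from h import *
S,p=cloud("scene"); s=S[348,232]; print(s); L0=lamp(S,p,s[:2]-[.01,0])
for dx,dy in((-.06,-.05),(-.02,-.12)):
    ctrl.goto([L0[0]+dx,L0[1]+dy,.3],[pi,0,pi/2]); ctrl.hold(.1); W,p=cloud("wrist","pics/w7.png"); L=lamp(W,p,L0)
d=L-C; print(np.degrees(np.arctan2(d[1],d[0])),st())
E
```

```text
[ 0.7638267  -0.28994076  0.0523173 ]
lamp 1242 [ 7.4980000e-01 -2.8740000e-01  3.3314300e+01 -1.9476086e+04
  1.9476140e+04] circle ((0.7511147856712341, -0.2875201404094696), 0.05539124831557274)
lamp 4166 [ 7.48400000e-01 -2.86100000e-01  4.76908000e+01 -4.20022075e+04
  4.20022634e+04] circle ((0.7483115792274475, -0.2862387001514435), 0.05549728870391846)
lamp 4304 [ 7.48500000e-01 -2.86000000e-01  4.70228000e+01 -4.08224219e+04
  4.08224777e+04] circle ((0.748565137386322, -0.28603649139404297), 0.05536465346813202)
-61.04507924315256 t=66.5 pos=[ 0.7299 -0.4058  0.3009] F=[ 0.6  0.6 -0.3] w=0.0446 gf=0.0
```

```bash
cat >> h.py <<'E'
AX=np.array([.5768,.025])
def turn(sw0,t0,sw1,t1,n=3,m=10):
    P,o=handle_pose(AX,sw0,t0); ctrl.set_gripper(.04); ctrl.goto([P[0],P[1],.21],o); ctrl.movel(P,max_speed=.12)
    ctrl.set_gripper(0,15); print(st())
    for t in np.linspace(t0,t1,n+1)[1:]: ctrl.movel(*handle_pose(AX,sw0,t),max_speed=.06)
    for s in np.linspace(sw0,sw1,m+1)[1:]: ctrl.movel(*handle_pose(AX,s,t1),max_speed=.08)
    ctrl.hold(.3); print(st()); ctrl.set_gripper(.04); P=status.read_state()["eef_pos"]; ctrl.movel([P[0],P[1],.24],max_speed=.2)
def measure(tag,x=.53,y=0.0):
    ctrl.goto([x,y-.05,.34],[pi,0,pi/2]); ctrl.hold(.1); W,p=cloud("wrist",f"pics/{tag}.png"); np.savez(f"/tmp/{tag}.npz",W=W,p=p)
    q=p.astype(int); near=(np.hypot(W[...,0]-AX[0],W[...,1]-AX[1])<.22)&(W[...,2]<.16)
    red=near&(q[...,0]-q[...,1]>80)&(q[...,0]-q[...,2]>80)&(q[...,1]<80)&(W[...,2]>.1)&(np.hypot(W[...,0]-AX[0],W[...,1]-AX[1])>.108)
    R=W[red].astype(np.float32); d=cv2.fitLine(R[:,:2].copy(),cv2.DIST_HUBER,0,.001,.001).ravel(); v=d[:2]*np.sign((d[2:]-AX)@d[:2]); sw=np.arctan2(-v[0],v[1])
    u=np.array([np.cos(sw),np.sin(sw)]); xb=(d[2:]-AX)@u
    print("bar",len(R),"sw",np.degrees(sw).round(2),"x'",xb.round(4),"tilt",np.degrees(np.arcsin(-xb/.06)).round(2),"z",np.percentile(R[:,2],[50,97]).round(4))
    T=W[near&(W[...,2]>.105)&(q[...,0]-q[...,2]>40)&(q[...,1]-q[...,2]>15)]; l=(T[:,:2]-AX)@np.c_[u,[-u[1],u[0]]]; T=T[abs(l[:,1])<.095]
    for _ in range(6):
        k=np.linalg.lstsq(np.c_[T[:,:2]-AX,np.ones(len(T))],T[:,2],rcond=None)[0]; e=T[:,2]-np.c_[T[:,:2]-AX,np.ones(len(T))]@k; T=T[e>-np.maximum(.0015,2*e.std())] if _<4 else T[abs(e)<.002]
    print("tops",len(T),"tilt",np.degrees(np.arctan(k[:2]@u)).round(2),"roll",np.degrees(np.arctan(k[:2]@[-u[1],u[0]])).round(2),"gradient dir",np.degrees(np.arctan2(k[1],k[0])).round(2)); 
    r=cv2.minAreaRect(T[:,:2].astype(np.float32)); print("tops rect",r)
    return sw
E
python3 - <<'E'
from h import *
turn(np.radians(-15),np.radians(1.2),np.radians(-61.1),np.radians(20))
measure("w8"); print(st())
cv2.imwrite("pics/w8b.png",cv2.resize(cv2.imread("pics/w8.png"),(800,600),interpolation=2))
E
```

```text
t=70.4 pos=[0.6122 0.1605 0.1204] F=[ 0.2 -0.7  3.2] w=0.0134 gf=15.0
t=74.3 pos=[0.6899 0.1107 0.1166] F=[4.1 2.9 4.2] w=0.0136 gf=15.0
bar 536 sw -61.08 x' -0.0203 tilt 19.78 z [0.1311 0.1332]
tops 2312 tilt 20.5 roll -0.05 gradient dir -61.21
tops rect ((0.5644398331642151, 0.047069959342479706), (0.1716630756855011, 0.023925283923745155), 29.210058212280273)
t=77.1 pos=[ 0.5303 -0.0495  0.3395] F=[ 0.1 -0.2 -0.1] w=0.0399 gf=0.0
```

View pics/w8b.png

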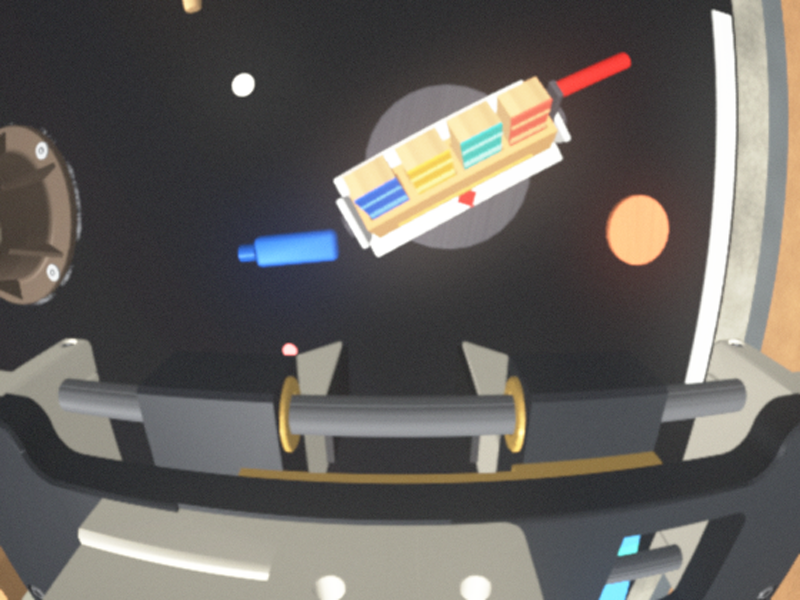

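The case leans back about 20° with its front at -61.1°, and the panels at (380–530, 110–200) are all seated. I'll check the lamp once more, then hand in.

Run:
```python
from h import *
S,p=cloud("scene"); L=lamp(S,p,np.array([.7485,-.286])); print(L)
if np.hypot(*(L-[.7498,-.2874]))<.004: print(ctrl.sign_off())
```

```text
lamp 1244 [ 7.49600000e-01 -2.87600000e-01  3.67457000e+01 -2.39756070e+04
  2.39756613e+04] circle ((0.7499492764472961, -0.2880170941352844), 0.05529012158513069)
[ 0.74961109 -0.28763702]
the job is handed in; nothing more can be done
None
```

The job is handed in: all four panels are seated with painted faces to the front, and the case leans back about 20° and faces the lamp at its new position (measured front bearing -61.1°, lamp bearing -61.1°).

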